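# Fit the saw's throat plate

### The arm

A 7-joint arm with a two-finger parallel gripper is mounted at the origin on the work surface. World frame = base frame: x ahead of the robot, y to its left, z up, the work surface at z = 0. Lengths are in m, angles in rad, forces in N, time in s.
With the tool pointing down it reaches from about 0.4 to 0.875 m from the base axis. Payload 19.3 kg.
Tool frame: the origin (TCP) lies on the centre line of the jaws, within the pads' length; the fingertips stand 14 mm ahead of it and the grasp point (between the pads) lies 5 mm behind it; z points along the fingers, y is the line along which they close (so a half turn about z gives the same grasp; the last joint's range is limited). The gripper opens to 85 mm and grips with 20 to 120 N. Pads are 22 mm wide; open, the fingers measure 114 mm over their backs; the gripper's body (76 mm by 85 mm) begins 54 mm behind the grasp point. The pads swing forward as they close: fully open they stand 13 mm farther back than shut.
Start: joints at [-1.176, 0.521, -0.036, 1.599, 0.021, 1.021, -0.113], TCP at [0.28, 0.559, 0.245] pointing down, gripper open.
Joint ranges: [-2.91, 2.91], [-0.3, 2.13], [-1.5, 1.42], [0.17, 2.43], [-1.26, 4.41], [0.16, 1.93], [-2.52, 2.52]. Speed limits (rad/s): [1.89, 1.89, 2.39, 2.39, 3.01, 3.01, 3.01].

### API

Orientations are given as [roll, pitch, yaw] about the fixed x, y, z axes, in that order (R = Rz(yaw) Ry(pitch) Rx(roll)).
In Python, from workcell import bot, grab_frame, regions_of gives the robot as it stands. The module is installed in compiled form; this text tells all that it offers.
- The arm moves only by the tool play_rows, never from a script. Its argument "plan" is a list of rows, each a list of 3 entries, a list of its own where there are three numbers: the shift along the tool's x, y, z in units of 2.5 cm (1.0 is 2.5 cm), then the turn, a rotation vector about the tool's x, y, z in units of 0.15 rad (1.0 is 0.15 rad), then the closure, from -1 (fully open) to 1 (shut). In form: [[[tx, ty, tz], [rx, ry, rz], jaw], ...]. A call has 1 to 20 rows; each row shifts and turns the commanded pose from where the row before left it, along the tool's axes as they then stand; what a row does not reach is not made up. A row lasts 1/8 s, in which the tool goes at most 62.5 mm and 10.7 degrees, less where a joint would pass 70% of its speed; a pose out of reach is approached as far as the arm can. A call with a number of a shift or a turn outside -1 to 1 is refused whole. A call with a gripper value outside its range is refused whole. The fingers move at their own pace and stop on an object; "newtons" is the grip in N (left out, the last holds). Time passes only in rows, so rows that do not move let the fingers close. It gives the time, the measured TCP pose, the force, the opening and the grip force at its end, in the units of the state.
- bot.observe(): the state, without advancing time (a new reading comes with each control period).
- grab_frame(name): name is "scene" or "side" or "wrist"; returns a dict with "pixels" (384x512x3 uint8, red, green, blue), "depth" (384x512 float32, m along the optical axis (not along the pixel's ray), 0 where there is no reading), "camera_matrix" (3x3 intrinsics, pixels), "R" (3x3) and "t" (3): a world point X has camera coordinates R X + t. Camera axes: x right, y down, z forward; pixel columns grow to the right and rows downward; lengths in m; the calibration is good to about 2 mm. A picture is of the moment at which its call begins.
- bot.job_done(): hands the job in; it is judged then, once.
Trained networks look in the newest picture that a camera, given by its name, has taken for a name from the list of things; names that differ only in an ending like _2 or _b are one class to them, and where a whole thing is asked for, a point or a joint stands for the part that bears it (a point fixed in the world has none). Each returns a list of dicts, best first, with "p" (0 to 1); they miss things now and then, are a little off and sometimes report something else, mostly with a low value. They report only what shows in the picture. A call takes as long as a camera call. They do not tell look-alikes from the thing itself.
- regions_of(thing, camera): "mask" (384x512 bool, what is visible of it) and "box" ([left, top, right, bottom] in pixels, round what is visible of it).
The state is a dict: "clock": time; "qpos": joint angles; "qd": joint speeds; "joint_efforts": joint torques, N m; "position": TCP position; "tool_rot": TCP orientation; "force": force on the tool from outside, world axes, zero at the start; "moment": the same for the moment, N m; "grip_width": finger opening in m; "finger_force": force on a finger pad.
Only numpy, scipy, OpenCV 4.12 (cv2) and the standard library are available. Lean on these libraries where they do the work, as an engineer would, in place of code of your own. Each camera call takes 0.05 s, during which the arm holds its last target. There are 200 camera calls.

### The job

Fit the red throat plate into the saw table: slide it along between the guide strips so that its front end goes under the yellow keeper bar and all the way in, then press its near end down past the spring catches until the plate lies flush with the table. Do not knock the other things about.

Things in the scene. Friction and masses are not known exactly. Their poses are not given: they have to be found in the camera images.
- saw: Fixed bench saw: aluminium table 40 mm high, top from x -290 to 180, y +-115 mm; green drive and motor, 170 mm tall, from x = 182 mm on. x axis: feed direction along the table to the motor, roughly to the robot's left; z up. Origin: on the bench, below the middle of the recess's near edge (the edge farthest from the motor). All saw positions are in this frame.
- recess_edge (a point): Middle of the recess's near edge, at table-top height (saw x = 0, y = 0, z = 40 mm); axes as the saw's. The black-floored recess in the table runs from x = 0 to 143, y = +-48.5 mm, and is 10 mm deep: 3 mm longer and 7 mm wider than the plate, and as deep as the plate is thick.
- keeper (a point): Yellow keeper bar across the motor end of the recess, x 123 to 163, y +-74 mm in the saw's frame. Its underside is 5 mm above the table top, its top 13 mm. The point: on the underside, middle of the edge that faces the plate.
- guide_mouth (a point): Middle of the mouth of the two dark guide strips (8 mm tall, 10 mm thick), at table-top height, saw x = -98 mm. Their inner faces are at saw y = +-46.5 mm from x = -35 to 150 mm and flare outwards towards -x, to about y = +-76 mm at the mouth.
- catches (a point): Midway between two brass spring rollers (12 mm across, at saw y = +-25 mm) that stick 5.5 mm out of the recess's near wall, centres 7 mm below the table top. They keep the plate's near end from falling in (it rests about 8 mm proud); pressing it down with about 4 to 8 N takes it past them, and it stays down.
- plate: Red metal throat plate, 140 (x) x 90 (y) x 10 mm, 0.33 kg, black slot mark on top. Loose, flat on the saw table before the guides, roughly in line, x axis roughly to the motor. Origin: centre of underside. Too wide to grasp: push its -x end. Over the recess its front dips to the floor by itself, low enough for the keeper; meanwhile the -x end rises up to 10 mm.
- plate_near (a point): middle of the top edge of the plate's -x end (the end that is pushed, and later pressed down)
- plate_front (a point): middle of the top edge of the plate's +x end (the end that goes under the keeper)
- can: Bystander, leave alone: white can with a blue band, 70 mm across, 110 mm tall, standing right of the saw. Origin: centre of its underside.
- wrench: Bystander, leave alone: steel wrench lying on the table right of the saw; origin under its middle
- driver: Bystander, leave alone: screwdriver lying on the table left of the saw's motor. Origin: centre of its underside.
- wipes: Bystander, leave alone: red carton 210 x 110 x 100 mm tall, left of the saw. Origin: centre of its underside.
- cup: Bystander, leave alone: blue cup, 84 mm across, 100 mm tall, far right. Origin: centre of its underside.
- collar: Bystander, leave alone: steel collar ring, 38 mm across, 22 mm high, lying on the saw table beside the recess at its +y side (saw axes). Origin: centre of its underside.
- offcut: Bystander, leave alone: wood offcut 55 x 30 x 18 mm, lying on the saw table beside the recess at its -y side (saw axes). Origin: centre of its underside.
Mind the look-alikes: they are no part of the job. Several things have the shape of the plate; the one meant has the colours described above.

How it is judged:
On the way:
1. the plate's front end is under the keeper bar (x of plate_front in the frame of saw above 0.128 m and z of plate_front in the frame of saw below 0.045 m), for 0.1 s.
At the end, for the whole second after the job is handed in: The plate lies at rest in the recess, its front end under the keeper and both ends of its top within 2 mm of flush with the saw table (not more than 3 mm below), not tilted more than 0.025 rad (x of plate_front in the frame of saw above 0.136 m and x of plate_near in the frame of saw above -0.002 m and z of plate_near in the frame of saw between 0.037 and 0.042 m and z of plate_front in the frame of saw between 0.037 and 0.042 m and angle between the z axis of plate and the z axis of saw, either way round below 0.025 rad and linear speed of plate below 0.01 m/s); the robot touches nothing.
It fails at once if a bystander (can, wrench, screwdriver, carton, cup, collar or offcut) is moved more than 30 mm (distance of any of can, wrench, driver, wipes, cup, collar, offcut from where it was at the start of the episode above 0.03 m).
It also fails if it takes over 43 s, if anything falls off the work surface, if the arm or the gripper's body presses on something with over 40 N, if the wrist force passes 120 N, or if a joint passes its speed limit or range.

## Working session

There is one attempt and no reset: what is moved stays moved. The work goes in short steps, Python scripts to look and compute and a tool call to move; the robot and the scene stay as the last step left them, time stands still between calls to the robot, and variables do not carry over. Pictures are saved under pics/ and viewed, at most 10 in all, crops included, and the job is handed in when it is done.

Besides the shell and the picture viewer there is one more tool, called after "Call:" by a JSON object that holds its "name" and its "arguments". play_rows: Moves the arm, as the interface text tells. Its arguments: {"type":"object","properties":{"plan":{"type":"array"},"newtons":{"type":"number"}},"required":["plan"]}

```bash
mkdir -p pics
cat > h.py <<'E'
import numpy as np,cv2
from workcell import bot,grab_frame,regions_of
def world(f,mask=None):
    K=f["camera_matrix"];d=f["depth"];v,u=np.nonzero((d>0) if mask is None else (mask&(d>0)))
    z=d[v,u];P=np.stack([(u-K[0,2])/K[0,0]*z,(v-K[1,2])/K[1,1]*z,z],1)
    return (P-f["t"])@f["R"],u,v
def save(f,n,img=None): cv2.imwrite("pics/"+n,cv2.cvtColor(f["pixels"] if img is None else img,cv2.COLOR_RGB2BGR))
E
python3 - <<'E'
from h import *
s=bot.observe();print(s["clock"],s["position"],s["tool_rot"],s["force"])
a=grab_frame("scene");b=grab_frame("side")
im=np.vstack([a["pixels"],b["pixels"]]) 
save(a,"scene.png");save(b,"side.png")
for c,f in(("scene",a),("side",b)):
  print(c,-f["R"].T@f["t"])
  for n in ["plate","saw","keeper","collar","offcut"]:
    for r in regions_of(n,c)[:4]:
      P,_,_=world(f,r["mask"]); print(n,round(r["p"],2),np.round(r["box"]),np.round(np.median(P,0),3) if len(P) else None)
E
```

```text
0.0 [0.28003638 0.55837017 0.24469802] [-3.14037573e+00  1.18236412e-04  2.67679533e+00] [-0.92045129 -0.47442158  0.2854757 ]
scene [1.09914768 0.3340638  1.14550918]
plate 0.93 [189. 108. 229. 143.] [ 0.17  -0.294  0.01 ]
plate 0.67 [191. 153. 233. 190.] [ 0.349 -0.179  0.01 ]
plate 0.64 [153. 216. 207. 251.] [ 0.619 -0.132  0.05 ]
saw 0.76 [126. 199. 340. 304.] [0.593 0.078 0.041]
keeper 0.65 [126. 192. 338. 304.] [0.593 0.077 0.041]
offcut 0.63 [226. 270. 248. 281.] [0.668 0.085 0.057]
offcut 0.2 [126. 194. 338. 306.] [0.594 0.077 0.041]
side [-0.07973512 -0.59311325  0.86389302]
plate 0.93 [314. 166. 366. 197.] [ 0.612 -0.142  0.05 ]
plate 0.7 [270. 224. 307. 270.] [ 0.341 -0.189  0.01 ]
plate 0.58 [232. 285. 300. 343.] [ 0.162 -0.302  0.01 ]
plate 0.36 [219.  99. 392. 231.] [0.545 0.039 0.041]
saw 0.77 [215. 101. 393. 231.] [0.546 0.037 0.041]
keeper 0.83 [218. 100. 392. 232.] [0.547 0.036 0.041]
collar 0.66 [274. 171. 284. 178.] [0.489 0.016 0.056]
```

View pics/scene.png

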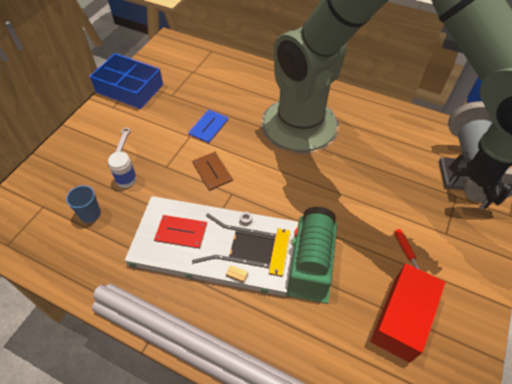

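View pics/side.png

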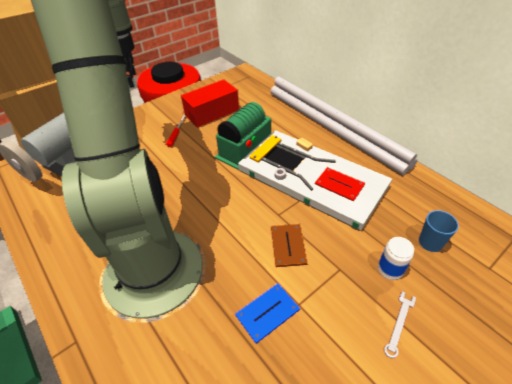

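The candidates with the plate's shape are blue (scene 209,126), brown (212,170) and red on the saw table (181,232). The red one on the saw matches the description. Next I'll measure the saw frame and the plate, and make the check crop.

```bash
cat >> h.py <<'E'
def hsv(f): return cv2.cvtColor(f["pixels"],cv2.COLOR_RGB2HSV).astype(int)
def rect(P): 
    c,s,a=cv2.minAreaRect((P[:,:2]*1000).astype(np.float32)); return np.round(cv2.boxPoints((c,s,a)),1),np.round(c,1),np.round(s,1)
def dirfix(box):  # centre, long-axis direction toward +y
    e=[box[1]-box[0],box[2]-box[1]];e=max(e,key=np.linalg.norm);e=e/np.linalg.norm(e);return e*np.sign(e[1])
E
python3 - <<'E'
from h import *
F={}
for c in("scene","side"):
  f=grab_frame(c);h=hsv(f)
  P,u,v=world(f);H=h[v,u]
  near=(P[:,0]>.4)&(P[:,0]<.85)&(P[:,1]>-.3)&(P[:,1]<.35)
  red=near&((H[:,0]<6)|(H[:,0]>174))&(H[:,1]>150)&(H[:,2]>100)&(P[:,2]>.045)&(P[:,2]<.055)
  yel=near&(H[:,0]>20)&(H[:,0]<32)&(H[:,1]>170)&(P[:,2]>.047)&(P[:,2]<.06)
  white=near&(abs(P[:,2]-.04)<.004)&(H[:,1]<60)
  blk=near&(H[:,2]<70)&(abs(P[:,2]-.03)<.005)
  dk=near&(H[:,2]<110)&(abs(P[:,2]-.048)<.003)
  for n,m in(("plate",red),("keeper",yel),("table",white),("floor",blk),("guides",dk)):
    Q=P[m]
    if len(Q)<10: print(c,n,len(Q));continue
    b,ce,s=rect(Q);e=dirfix(b);print(c,n,len(Q),ce,s,"zmed",Q[:,2].mean().round(4),"yaw",np.arctan2(e[1],e[0]).round(4));
    if n in("table","plate"):print(b.tolist())
f=grab_frame("scene");im=f["pixels"][185:315,115:345];save(f,"crop.png",cv2.resize(im,None,fx=3.4,fy=3.4,interpolation=cv2.INTER_CUBIC))
E
```

```text
scene plate 1096 [ 616.4 -135.3] [ 89.6 137.8] zmed 0.0499 yaw 1.8464
[[554.5999755859375, -81.19999694824219], [592.0999755859375, -213.8000030517578], [678.2000122070312, -189.5], [640.7999877929688, -56.900001525878906]]
scene keeper 542 [548.6 157.6] [148.4  36.5] zmed 0.0525 yaw 0.2577
scene table 6682 [682.1  26.3] [447.9 565.8] zmed 0.0397 yaw 1.7611
[[408.70001220703125, 261.70001220703125], [515.7000122070312, -293.79998779296875], [955.5, -209.10000610351562], [848.5, 346.5]]
scene floor 12 [615.3  31.4] [152.2 556.2] zmed 0.0295 yaw 1.8613
scene guides 191 [558.3 114.4] [190.7 394. ] zmed 0.0477 yaw 1.7639
side plate 835 [ 613.4 -137.5] [ 89.2 138.5] zmed 0.0499 yaw 1.8389
[[552.0, -82.5], [588.7000122070312, -216.10000610351562], [674.7000122070312, -192.39999389648438], [638.0999755859375, -58.900001525878906]]
side keeper 270 [543.4 155.3] [145.6  41.3] zmed 0.0532 yaw 0.244
side table 4269 [683.1  27.1] [450.7 568.6] zmed 0.0399 yaw 1.7664
[[406.79998779296875, 262.20001220703125], [517.2999877929688, -295.6000061035156], [959.4000244140625, -208.0], [848.9000244140625, 349.79998779296875]]
side floor 478 [533.9 151. ] [108.2 277.8] zmed 0.03 yaw 2.174
side guides 198 [552.3 109.7] [186.9 381. ] zmed 0.0477 yaw 1.8304
```

View pics/crop.png

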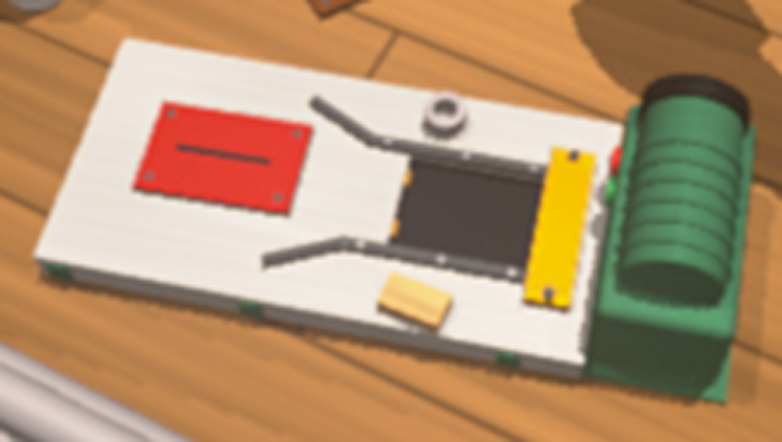

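The crop confirms the red plate (crop 225,158) with its slot mark. It also shows the recess (470,215), the brass catches at (405,178) and (393,230), the keeper (560,228), the collar (445,115) and the offcut (415,300). I'll fit the saw frame from the table outline.

Run:
```python
from h import *
for c in("scene","side"):
  f=grab_frame(c);h=hsv(f);K=f["camera_matrix"]
  P,u,v=world(f)
  Z=np.zeros((384,512,3));Z[v,u]=P
  m=((abs(Z[...,2]-.04)<.003)&(h[...,1]<60)&(h[...,2]>120)&(Z[...,0]>.42)&(Z[...,0]<.8)&(abs(Z[...,1])<.35)).astype(np.uint8)
  n,l,st,_=cv2.connectedComponentsWithStats(m,connectivity=4);k=1+np.argmax(st[1:,4]);Q=Z[l==k]
  b,ce,s=rect(Q);e=dirfix(b);print(c,"table",ce,s,np.arctan2(e[1],e[0]).round(4));print(b.tolist())
  # robust edge-based fit: direction from extreme lateral points
  ax=e;n2=np.array([-ax[1],ax[0]]);
  xy=Q[:,:2]*1000;a=xy@ax;l2=xy@n2;fits=[]
  for sg in(1,-1):
    pts=[]
    for lo in np.arange(a.min()+15,a.max()-130,12):
      w=(a>=lo)&(a<lo+12); 
      if w.sum()>5: i=np.argmax(sg*l2[w]);pts.append((a[w][i],l2[w][i]))
    p=np.array(pts);co=np.polyfit(p[:,0],p[:,1],1);r=p[:,1]-np.polyval(co,p[:,0]);g=abs(r)<2.5;co=np.polyfit(p[g,0],p[g,1],1);fits.append(co);print(sg,co,g.sum())
  yaw=np.arctan2(ax[1],ax[0])+np.arctan(np.mean([q[0] for q in fits]));print("yaw",yaw, "a min/max",a.min(),a.max())
  ax=np.array([np.cos(yaw),np.sin(yaw)]);mid=np.mean([q[1] for q in fits]);am=(a.min())
  c0=e*am+n2*(np.mean([np.polyval(q,am) for q in fits]));print("near end",c0,"origin",c0+290*ax,"keeper ctr",c0+433*ax)
```

```text
scene table [598.2 -33.7] [233.  468.9] 1.8285
[[425.79998779296875, 163.3000030517578], [545.2999877929688, -290.1000061035156], [770.5999755859375, -230.8000030517578], [651.2000122070312, 222.6999969482422]]
1 [   0.73776812 -226.67763617] 1
-1 [-1.34999327e-03 -6.84638098e+02] 27
yaw 2.181303634066556 a min/max -419.54741652073864 49.385703181806335
near end [ 696.91702801 -250.19256803] origin [530.66490007 -12.57895318] keeper ctr [448.68540251 104.58913965]
side table [596.6 -33.5] [233.5 473.1] 1.8253
[[424.0, 166.10000610351562], [543.0999755859375, -291.79998779296875], [769.0999755859375, -233.0], [650.0, 224.89999389648438]]
1 [-5.91310448e-04 -4.53957163e+02] 28
-1 [ 2.48774209e-02 -6.75264602e+02] 6
yaw 1.8374008326296247 a min/max -419.08803067828643 53.987331839917196
near end [ 656.84976755 -262.18527481] origin [580.44711374  17.5693221 ] keeper ctr [542.7727017  155.51727851]<stdin>:17: RankWarning: Polyfit may be poorly conditioned
```

Call:
{"name": "play_rows", "arguments": {"plan": [[[0,0,0],[0,0,0.945],0],[[0,0,0],[0,0,0.945],0],[[0,0,0],[0,0,0.945],0],[[0,0,0],[0,0,0.945],0],[[0,0,0],[0,0,0.945],0],[[0,0,0],[0,0,0.945],0],[[-0.975,0.174,0],[0,0,0],0],[[-0.975,0.174,0],[0,0,0],0],[[-0.975,0.174,0],[0,0,0],0],[[-0.975,0.174,0],[0,0,0],0],[[-0.975,0.174,0],[0,0,0],0],[[-0.975,0.174,0],[0,0,0],0],[[-0.975,0.174,0],[0,0,0],0],[[-0.975,0.174,0],[0,0,0],0],[[-0.975,0.174,0],[0,0,0],0],[[-0.975,0.174,0],[0,0,0],0],[[-0.975,0.174,0],[0,0,0],0],[[-0.975,0.174,0],[0,0,0],0],[[-0.975,0.174,0],[0,0,0],0],[[-0.975,0.174,0],[0,0,0],0]]}}

```text
clock: 3.35
position: [0.4257, 0.2424, 0.2454]
tool_rot: [3.141, -0.0, 1.826]
force: [-0.2, 0.6, -0.7]
grip_width: 0.043
finger_force: 0.0
```

```bash
cat >> h.py <<'E'
O=np.array([.5835,.0196]);Y=1.827;AX=np.array([np.cos(Y),np.sin(Y)]);AY=np.array([-AX[1],AX[0]])
def saw(p): d=np.asarray(p)[...,:2]-O;return np.stack([d@AX,d@AY],-1)*1000
def st():
    s=bot.observe();print("t",round(s["clock"],2),"saw xy",saw(s["position"]).round(1),"z",(s["position"][2]*1000).round(1),"yaw-saw",((s["tool_rot"][2]-Y)).round(4),"rp",np.round(s["tool_rot"][:2],3),"F",np.round(s["force"],1),"w",round(s["grip_width"],4));return s
E
python3 - <<'E'
from h import *
s=st();print(s["position"],s["qpos"].round(2) if hasattr(s["qpos"],'round') else s["qpos"])
f=grab_frame("side")
for n in("can","cup","wrench"):
  for r in regions_of(n,"side")[:1]:
    P,_,_=world(f,r["mask"]);print(n,r["p"],np.median(P,0).round(3),saw(np.median(P,0)))
E
```

```text
t 3.35 saw xy [255.5  96.2] z 245.4 yaw-saw -0.0009 rp [ 3.141 -0.   ] F [-0.2  0.6 -0.7] w 0.043
[0.42569434 0.24237894 0.24537976] [-0.84  0.31  0.25  1.96 -0.1   0.88 -0.28]
can 0.79 [ 0.485 -0.432  0.093] [-412.43922977  209.58649793]
cup 0.62 [ 0.658 -0.451  0.067] [-474.05577197   46.70970722]
wrench 0.84 [ 0.389 -0.537  0.006] [-488.96369086  329.23102834]
```

Call:
{"name": "play_rows", "arguments": {"plan": [[[-1,0.18,0],[0,0,0],0],[[-1,0.18,0],[0,0,0],0],[[-1,0.18,0],[0,0,0],0],[[-1,0.18,0],[0,0,0],0],[[-1,0.18,0],[0,0,0],0],[[-1,0.18,0],[0,0,0],0],[[-1,0.18,0],[0,0,0],0],[[-1,0.18,0],[0,0,0],0],[[-1,0.18,0],[0,0,0],0],[[-1,0.18,0],[0,0,0],0],[[-1,0.18,0],[0,0,0],0],[[-1,0.18,0],[0,0,0],0],[[-1,0.18,0],[0,0,0],0],[[-1,0.18,0],[0,0,0],0],[[-1,0.18,0],[0,0,0],0],[[-1,0.18,0],[0,0,0],0],[[-1,0.18,0],[0,0,0],0],[[-1,0.18,0],[0,0,0],0],[[-1,0.18,0],[0,0,0],0],[[-1,0.18,0],[0,0,0],0]]}}

```text
clock: 6.05
position: [0.6393, -0.2169, 0.245]
tool_rot: [-3.142, -0.001, 1.828]
force: [0.3, 0.9, 0.3]
grip_width: 0.0422
finger_force: 0.0
```

Call:
{"name": "play_rows", "arguments": {"plan": [[[-0.4,0,1],[0,0,0],0],[[0,0,1],[0,0,0],0],[[0,0,1],[0,0,0],0],[[0,0,1],[0,0,0],0],[[0,0,1],[0,0,0],0],[[0,0,1],[0,0,0],0],[[0,0,0.6],[0,0,0],0],[[0,0,0.2],[0,0,0],0],[[0,0,0],[0,0,0],0]]}}

```text
clock: 7.18
position: [0.6415, -0.2268, 0.0756]
tool_rot: [3.141, 0.0, 1.826]
force: [-0.0, 0.8, -0.7]
grip_width: 0.0426
finger_force: 0.0
```

Run:
```python
from h import *
st()
f=grab_frame("side");save(f,"s2.png",cv2.resize(f["pixels"][100:250,210:430],None,fx=3.5,fy=3.5,interpolation=cv2.INTER_CUBIC))
```

```text
t 7.17 saw xy [-253.     6.3] z 75.6 yaw-saw -0.0006 rp [3.141 0.   ] F [-0.   0.8 -0.7] w 0.0426
```

View pics/s2.png

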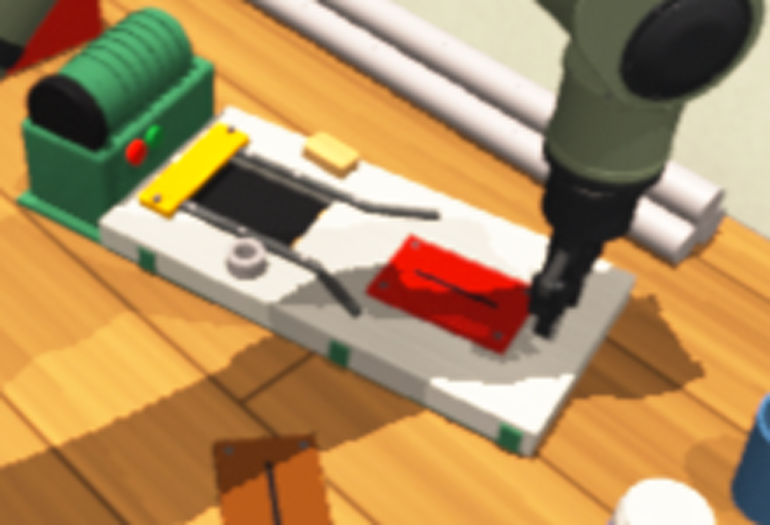

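The picture shows the fingers at crop (545,290), just behind the plate's near end (515,320) on bare table. I'll lower in steps and feel for the table.

Call:
{"name": "play_rows", "arguments": {"plan": [[[0,0,0.35],[0,0,0],0],[[0,0,0.35],[0,0,0],0],[[0,0,0.08],[0,0,0],0],[[0,0,0],[0,0,0],0]]}}

```text
clock: 7.72
position: [0.6412, -0.2269, 0.0556]
tool_rot: [-3.141, -0.0, 1.826]
force: [-0.0, 0.3, -0.0]
grip_width: 0.0425
finger_force: 0.0
```

Call:
{"name": "play_rows", "arguments": {"plan": [[[0,0,0.08],[0,0,0],0],[[0,0,0],[0,0,0],0]]}}

```text
clock: 7.98
position: [0.6413, -0.2268, 0.0538]
tool_rot: [-3.142, 0.0, 1.826]
force: [-0.6, 0.3, -0.8]
grip_width: 0.0424
finger_force: 0.0
```

Call:
{"name": "play_rows", "arguments": {"plan": [[[0,0,0.08],[0,0,0],0],[[0,0,0],[0,0,0],0]]}}

```text
clock: 8.22
position: [0.6414, -0.2269, 0.0523]
tool_rot: [3.141, 0.0, 1.826]
force: [-1.7, 1.9, 7.5]
grip_width: 0.0428
finger_force: 3.5
```

Call:
{"name": "play_rows", "arguments": {"plan": [[[0,0,-0.2],[0,0,0],0],[[0.3,0.02,0],[0,0,0],0],[[0.3,0.02,0],[0,0,0],0],[[0.3,0.02,0],[0,0,0],0],[[0.3,0.02,0],[0,0,0],0],[[0.3,0.02,0],[0,0,0],0],[[0.3,0.02,0],[0,0,0],0],[[0.3,0.02,0],[0,0,0],0],[[0.3,0.02,0],[0,0,0],0],[[0.3,0.02,0],[0,0,0],0],[[0.3,0.02,0],[0,0,0],0],[[0.3,0.02,0],[0,0,0],0],[[0.3,0.02,0],[0,0,0],0]]}}

```text
clock: 9.85
position: [0.6242, -0.1378, 0.0568]
tool_rot: [-3.142, 0.0, 1.826]
force: [0.7, -3.8, 0.4]
grip_width: 0.0427
finger_force: 1.6
```

```bash
cat >> h.py <<'E'
def plate(c,show=True):
    f=grab_frame(c);P,u,v=world(f);H=hsv(f)[v,u];S=saw(P)
    m=((H[:,0]<6)|(H[:,0]>174))&(H[:,1]>150)&(H[:,2]>50)&(P[:,2]>.03)&(P[:,2]<.065)&(abs(S[:,0]+60)<230)&(abs(S[:,1])<80)
    Q=np.c_[S[m],P[m,2]*1000]
    b=cv2.minAreaRect(Q[:,:2].astype(np.float32));print(c,len(Q),"ctr",np.round(b[0],1),"size",np.round(b[1],1),"ang",round(b[2],2),"x",np.percentile(Q[:,0],[.5,99.5]).round(1),"y",np.percentile(Q[:,1],[.5,99.5]).round(1))
    A=np.c_[Q[:,:2],np.ones(len(Q))];k=np.linalg.lstsq(A,Q[:,2],rcond=None)[0];print("  z slope x,y",k[:2].round(4),"z at near/front",(k@[Q[:,0].min(),0,1]).round(1),(k@[Q[:,0].min()+140,0,1]).round(1))
    return f
E
python3 - <<'E'
from h import *
st();plate("scene");plate("side")
E
```

```text
t 9.85 saw xy [-162.5    0.5] z 56.8 yaw-saw -0.0007 rp [-3.142  0.   ] F [ 0.7 -3.8  0.4] w 0.0427
scene 1141 ctr [-81.6   0.9] size [136.3  91. ] ang 0.18 x [-148.5  -14. ] y [-44.1  45.4]
  z slope x,y [-0.0004 -0.007 ] z at near/front 49.8 49.7
side 713 ctr [-79.4  -0.8] size [139.2 106.9] ang 4.21 x [-149.9  -13.4] y [-42.8  48.7]
  z slope x,y [ 0.0024 -0.0165] z at near/front 49.6 50.0
```

Call:
{"name": "play_rows", "arguments": {"plan": [[[0.3,0,0],[0,0,0],0],[[0.3,0,0],[0,0,0],0],[[0.3,0,0],[0,0,0],0],[[0.3,0,0],[0,0,0],0],[[0.3,0,0],[0,0,0],0],[[0.3,0,0],[0,0,0],0],[[0.3,0,0],[0,0,0],0],[[0.3,0,0],[0,0,0],0],[[0.3,0,0],[0,0,0],0],[[0.3,0,0],[0,0,0],0],[[0.3,0,0],[0,0,0],0],[[0.3,0,0],[0,0,0],0],[[0.3,0,0],[0,0,0],0],[[0.3,0,0],[0,0,0],0],[[0.3,0,0],[0,0,0],0],[[0.3,0,0],[0,0,0],0]]}}

```text
clock: 11.95
position: [0.594, -0.0217, 0.057]
tool_rot: [3.141, 0.0, 1.826]
force: [0.1, -2.8, -0.4]
grip_width: 0.0428
finger_force: 0.5
```

Run:
```python
from h import *
st();plate("scene");f=plate("side")
save(f,"s3.png",cv2.resize(f["pixels"][100:250,210:430],None,fx=3.5,fy=3.5,interpolation=cv2.INTER_CUBIC))
```

```text
t 11.95 saw xy [-42.7   0.3] z 57.0 yaw-saw -0.0009 rp [3.141 0.   ] F [ 0.1 -2.8 -0.4] w 0.0428
scene 1238 ctr [38.8  1.2] size [140.3  92.8] ang 1.29 x [-28.9 108. ] y [-43.9  46.8]
  z slope x,y [-0.0929 -0.0044] z at near/front 52.8 39.8
side 540 ctr [43.4  2.5] size [147.3  98.7] ang 2.99 x [-30.3 116.8] y [-44.6  49.1]
  z slope x,y [-0.0939  0.0113] z at near/front 52.8 39.7
```

View pics/s3.png

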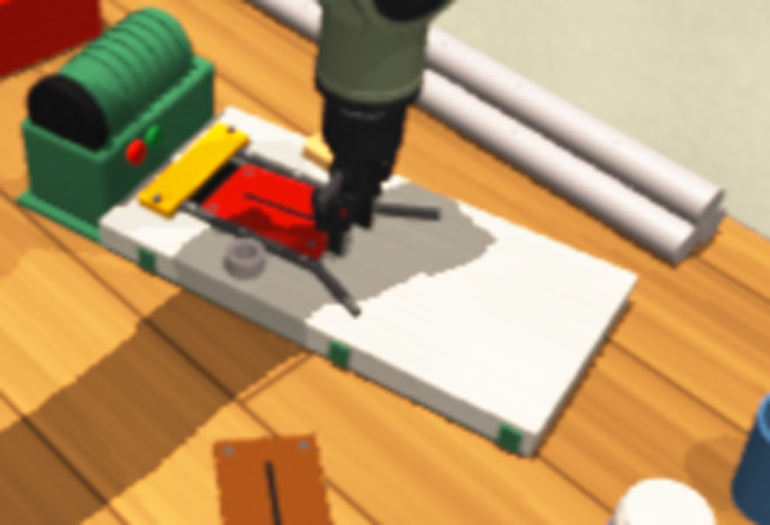

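The plate's front has dipped to the floor, just short of the keeper at crop (195,170), and its near end is at (325,245) against the fingers. I'll continue gently until it hits the end stop.

Call:
{"name": "play_rows", "arguments": {"plan": [[[0.2,0,0],[0,0,0],0],[[0.2,0,0],[0,0,0],0],[[0.2,0,0],[0,0,0],0],[[0.2,0,0],[0,0,0],0],[[0.2,0,0],[0,0,0],0],[[0.1,0,0],[0,0,0],0],[[0.05,0,0],[0,0,0],0],[[0,0,0],[0,0,0],0]]}}

```text
clock: 13.05
position: [0.5867, 0.0058, 0.0568]
tool_rot: [-3.142, -0.0, 1.826]
force: [0.4, 0.5, -0.5]
grip_width: 0.0428
finger_force: 0.0
```

Call:
{"name": "play_rows", "arguments": {"plan": [[[0.05,0,0],[0,0,0],0],[[0.05,0,0],[0,0,0],0],[[0,0,0],[0,0,0],0]]}}

```text
clock: 13.42
position: [0.5861, 0.0082, 0.0568]
tool_rot: [-3.142, -0.0, 1.826]
force: [0.3, -1.4, 0.4]
grip_width: 0.0425
finger_force: 0.3
```

Run:
```python
from h import *
st();plate("scene");plate("side")
```

```text
t 13.43 saw xy [-11.7   0.4] z 56.8 yaw-saw -0.0007 rp [-3.142 -0.   ] F [ 0.3 -1.4  0.4] w 0.0425
scene 1053 ctr [60.2  1. ] size [118.   92.7] ang 1.05 x [  2.  118.3] y [-43.3  46.2]
  z slope x,y [-0.076  -0.0066] z at near/front 49.8 39.2
side 447 ctr [62.3  0.8] size [124.7 100.5] ang 3.16 x [ -1.  123.6] y [-44.2  49.3]
  z slope x,y [-0.0607  0.0185] z at near/front 49.5 41.0
```

Call:
{"name": "play_rows", "arguments": {"plan": [[[0.05,0,0],[0,0,0],0],[[0.05,0,0],[0,0,0],0],[[0,0,0],[0,0,0],0]]}}

```text
clock: 13.9
position: [0.5854, 0.0108, 0.0568]
tool_rot: [-3.141, -0.0, 1.826]
force: [0.2, -0.8, -1.0]
grip_width: 0.0426
finger_force: 0.1
```

Call:
{"name": "play_rows", "arguments": {"plan": [[[0.05,0,0],[0,0,0],0],[[0,0,0],[0,0,0],0]]}}

```text
clock: 14.15
position: [0.5852, 0.0119, 0.0568]
tool_rot: [3.142, -0.0, 1.826]
force: [-0.1, 0.4, -0.3]
grip_width: 0.0429
finger_force: 0.0
```

Call:
{"name": "play_rows", "arguments": {"plan": [[[0.05,0,0],[0,0,0],0],[[0,0,0],[0,0,0],0]]}}

```text
clock: 14.4
position: [0.5849, 0.0127, 0.0568]
tool_rot: [3.141, 0.0, 1.826]
force: [1.4, -2.4, -1.4]
grip_width: 0.0426
finger_force: 1.4
```

Run:
```python
from h import *
st();plate("scene");f=plate("side")
save(f,"s4.png",np.hstack([cv2.resize(f["pixels"][130:190,250:350],None,fx=4,fy=4,interpolation=cv2.INTER_CUBIC),cv2.resize(grab_frame("scene")["pixels"][210:270,220:320],None,fx=4,fy=4,interpolation=cv2.INTER_CUBIC)]))
```

```text
t 14.4 saw xy [-7.1  0.4] z 56.8 yaw-saw -0.001 rp [3.141 0.   ] F [ 1.4 -2.4 -1.4] w 0.0426
scene 1016 ctr [62.   2.3] size [114.9  93.5] ang 1.23 x [  5.4 118.2] y [-42.8  47.2]
  z slope x,y [-0.0551 -0.0033] z at near/front 47.5 39.8
side 428 ctr [61.   1.8] size [127.6  95.9] ang 0.02 x [  1.6 123.7] y [-43.   48.6]
  z slope x,y [-0.0496  0.0109] z at near/front 47.8 40.9
```

View pics/s4.png

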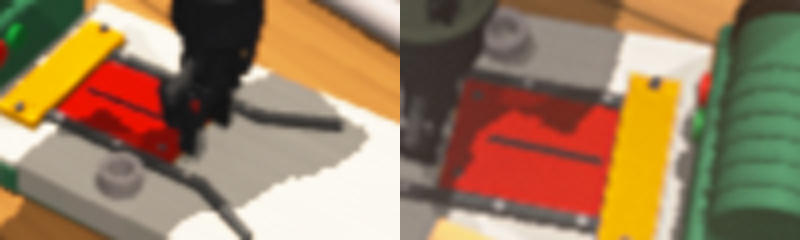

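The plate's near edge is at about x 2–5 mm and 8 mm proud. The front is under the keeper (right panel, 640,150), and the plate is straight between the guides. Now I'll lift, step over the near end and press.

Call:
{"name": "play_rows", "arguments": {"plan": [[[-0.12,0,0],[0,0,0],0],[[0,0,-0.5],[0,0,0],0],[[0,0,-0.4],[0,0,0],0],[[0.5,0,0],[0,0,0],0],[[0.5,0,0],[0,0,0],0],[[0,0,0.4],[0,0,0],0],[[0,0,0.2],[0,0,0],0],[[0,0,0],[0,0,0],0]]}}

```text
clock: 15.55
position: [0.5789, 0.0337, 0.0635]
tool_rot: [-3.14, 0.0, 1.826]
force: [-0.2, 0.6, 0.4]
grip_width: 0.0428
finger_force: 0.0
```

Call:
{"name": "play_rows", "arguments": {"plan": [[[0,0,0.12],[0,0,0],0],[[0,0,0.12],[0,0,0],0],[[0,0,0.08],[0,0,0],0],[[0,0,0],[0,0,0],0]]}}

```text
clock: 16.05
position: [0.5792, 0.0342, 0.0561]
tool_rot: [-3.141, -0.0, 1.826]
force: [-1.0, 0.2, -0.2]
grip_width: 0.0428
finger_force: 0.0
```

Run:
```python
from h import *
st();plate("scene");plate("side")
```

```text
t 16.05 saw xy [15.2  0.4] z 56.1 yaw-saw -0.0008 rp [-3.141 -0.   ] F [-1.   0.2 -0.2] w 0.0428
scene 848 ctr [60.7  1.6] size [118.1  91. ] ang 1.83 x [  7.7 118.2] y [-41.9  46.2]
  z slope x,y [-0.0257 -0.0022] z at near/front 43.5 39.9
side 388 ctr [61.7  1.4] size [124.5  96. ] ang 0.34 x [  1.  123.4] y [-45.2  49.2]
  z slope x,y [-0.0321  0.0169] z at near/front 44.7 40.2
```

Moving down already; continue to flush.

Call:
{"name": "play_rows", "arguments": {"plan": [[[0,0,0.08],[0,0,0],0],[[0,0,0.08],[0,0,0],0],[[0,0,0],[0,0,0],0]]}}

```text
clock: 16.52
position: [0.5792, 0.0343, 0.0522]
tool_rot: [-3.141, -0.0, 1.826]
force: [-0.3, 0.8, 1.2]
grip_width: 0.0426
finger_force: 0.9
```

Call:
{"name": "play_rows", "arguments": {"plan": [[[0,0,0.06],[0,0,0],0],[[0,0,0],[0,0,0],0]]}}

```text
clock: 16.77
position: [0.5794, 0.0343, 0.0521]
tool_rot: [3.141, -0.001, 1.826]
force: [-9.8, -0.0, 32.0]
grip_width: 0.0428
finger_force: 15.9
```

Solid stop at flush height. I'll lift clear and check.

Call:
{"name": "play_rows", "arguments": {"plan": [[[0,0,-0.3],[0,0,0],0],[[0,0,-1],[0,0,0],0],[[-0.5,0,-1],[0,0,0],0],[[-1,0,-1],[0,0,0],0],[[-1,0,-1],[0,0,0],0],[[-1,0,-1],[0,0,0],0],[[-1,0,-1],[0,0,0],0],[[-1,0,0],[0,0,0],0],[[-1,0,0],[0,0,0],0],[[0,0,0],[0,0,0],0]]}}

```text
clock: 18.02
position: [0.6202, -0.125, 0.2082]
tool_rot: [-3.141, 0.001, 1.824]
force: [-0.2, 0.3, -0.3]
grip_width: 0.0427
finger_force: 0.0
```

Run:
```python
from h import *
st();a=plate("scene");f=plate("side")
save(f,"s5.png",np.hstack([cv2.resize(f["pixels"][130:190,250:350],None,fx=4,fy=4,interpolation=cv2.INTER_CUBIC),cv2.resize(a["pixels"][210:270,220:320],None,fx=4,fy=4,interpolation=cv2.INTER_CUBIC)]))
```

```text
t 18.02 saw xy [-149.2    1.1] z 208.2 yaw-saw -0.0033 rp [-3.141e+00  1.000e-03] F [-0.2  0.3 -0.3] w 0.0427
scene 1001 ctr [60.9  4.2] size [ 91.8 116.1] ang 89.6 x [  4.3 118. ] y [-40.5  48.4]
  z slope x,y [-0.0005 -0.007 ] z at near/front 39.7 39.7
side 542 ctr [62.9 -0.8] size [123.6 100.5] ang 1.53 x [  3.2 124.2] y [-44.2  47.7]
  z slope x,y [-0.0001  0.0247] z at near/front 40.3 40.3
```

View pics/s5.png

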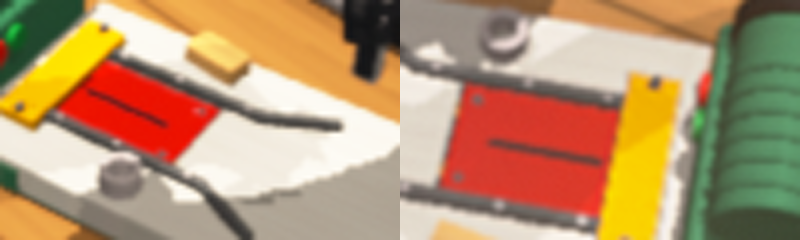

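The plate lies flush (z 40 mm at both ends, no tilt along its length), with its front under the keeper (right panel, 630,150) and its near edge at x ≈ 3 mm. Collar and offcut look undisturbed, and the arm is clear.

```bash
python3 -c "from workcell import bot;print(bot.job_done())"
```

```text
the job is handed in; nothing more can be done
None
```

The red plate is in the recess with its front under the keeper, pressed past the catches and measuring flush (about 40 mm at both ends). The collar and offcut looked undisturbed in the last picture, and I handed the job in at about 18 s; no verdict came back.

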